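Open the sprung tray lid under the chute and send the brass sleeve down

TASK

Of the two lidded trays, open the one at the foot of the wooden chute: press its release tab down so that the lid springs up, then push the lid over until it lies fully open. Then nudge the brass sleeve off the flat top of the chute with a fingertip so that it slides down the chute into the open tray. Do not pick up or pinch the sleeve, keep the other tray shut and leave everything else on the counter where it is.

Things in the scene. Friction and masses are not known exactly. Their poses are not given: they have to be found in the camera images.
- tray_a: Tray to open, fixed, the one with the chute at its +y side. Pine open box 100 (x) by 120 (y) by 34 mm high, walls and floor 6 mm; origin at the centre of its underside. Front (-x): steel rocking release tab in the middle. Back (+x): hinge of a sprung lid. A thin steel spring leg, 52 mm long, along the inside of the -y wall lifts the lid and stays up at about 0.95 rad.
- lid_a (a joint): Lid angle of tray_a (rad): 0 shut and latched, 1.95 stop, fully open, leaning back. Wooden panel 106 by 118 by 6 mm, about 0.12 kg. Once released it rises by itself within 1 s to about 0.95, loosely propped, free edge about 124 mm above the counter. A light push on the edge towards the back (under 2 N) swings it; short of upright (1.57) it falls back to 0.95, beyond it falls open and stays.
- lid_a_edge (a point): Middle of the free (front) edge of tray_a's lid, mid-thickness, 106 mm from the hinge line.
- lid_a_hinge (a point): Middle of the hinge line of tray_a's lid: 50 mm behind the tray's centre, 37.5 mm above the counter; the line runs along the tray's y.
- tab_a (a joint): Angle of tray_a's release tab (rad): 0 at rest, stop at 0.35. It lets the lid go at about 0.22 and springs back when released.
- tab_a_pad (a point): Press point on top of the flat paddle of tray_a's tab, 28 mm above the counter, 100 mm in front of the tray's centre. Paddle 46 (x) by 32 mm (y), from 14 mm in front of this point to 32 mm behind it, where the tab's 45 mm high upright stands. Pressed straight down the lid is let go after about 8 mm, the stop comes at about 12 mm; takes 2.5 to 4.5 N.
- chute: Wooden chute, fixed. Origin on the counter below the middle of its lower lip, 3 to 7 mm beyond the tray's +y wall. The smooth floor rises along the chute's +y from 44 mm high at the lip to a flat landing 94 mm high, from y = 80 to 147 mm, open at its end. Floor 40 mm wide, side walls 6 mm thick, 14 mm above the landing's floor. Yaw nearly the tray's.
- sleeve: Brass ferrule sleeve standing upright on the chute's landing: a ring 28 mm outside, 23 mm inside, 26 mm tall, about 45 g; origin at the centre of its underside. Nudged along the chute's -y until its centre is about 25 mm past the landing's edge (chute y = 80 mm) it slides down by itself; left nearer the edge it may hang on the fingertip.
- sleeve_mid (a point): Centre of that sleeve, 13 mm above its origin along its axis.
- tray_b: The other tray, same shape and fittings as tray_a but with no chute beside it; must stay shut.
- lid_b (a joint): Angle of tray_b's lid (rad), 0 shut.
- tab_b (a joint): Angle of tray_b's release tab (rad), 0 at rest.
- flute_long: Bystander: bamboo flute joint 240 mm long, 30 mm thick, lying on two cork rests; origin under its middle, length along x.
- flute_short: Bystander: bamboo flute joint 170 mm long, 33 mm thick, on two cork rests; origin under its middle, length along x.
- file: Bystander: dark iron file with wooden handle, 205 mm long along x, 22 mm wide; origin under it near its middle.
- whetstone: Bystander: grey whetstone in a pine holder, 200 by 80 by 42 mm; origin under its centre.
- spare_sleeve: Bystander: another brass sleeve like the one on the chute, standing on the counter.
- wax_jar: Bystander: small amber glass jar, 54 mm across, 50 mm tall.
- brush: Bystander: hand brush lying on the counter.

How it is judged:
By the outcome, as a careful person would: the job done as asked, in the order asked, and still so for the second after the job is handed in, with the robot touching nothing.
It also fails if it takes over 51 s, if anything falls off the work surface, if the arm or the gripper's body presses on something with over 40 N, if the wrist force passes 120 N, or if a joint passes its speed limit or range.

ROBOT

A 6-joint arm with a two-finger parallel gripper is mounted at the origin on the work surface. World frame = base frame: x ahead of the robot, y to its left, z up, the work surface at z = 0. Lengths are in m, angles in rad, forces in N, time in s.
With the tool pointing down it reaches from about 0.3 to 0.875 m from the base axis. Payload 6.4 kg.
Tool frame: the origin (TCP) lies at the very end of the fingers, on their centre line; the grasp point (between the pads) lies arm.grasp_offset behind it (arm.grasp_offset is the distance from the TCP to the grasp point, in m); z points along the fingers, y is the direction in which the jaws open and shut (so a half turn about z gives the same grasp; the last joint's range is limited). The gripper opens to 88 mm and grips with 3 to 60 N. Pads are 18 mm wide; open, the fingers measure 123 mm over their backs; the gripper's body (75 mm by 187 mm) begins 45 mm behind the grasp point.
Start: joints at [-1.377, 0.181, 1.607, -0, 1.354, -0.206], TCP at [0.224, -0.53, 0.239] pointing down, gripper open.
Joint ranges: [-2.99, 2.99], [-0.89, 2.07], [0.3, 2.58], [-1.14, 4.28], [0, 2.63], [-3.12, 3.12]. Speed limits (rad/s): [2.57, 2.57, 3.01, 3.14, 3.14, 3.14].

INTERFACE

Orientations are given as [roll, pitch, yaw] about the fixed x, y, z axes, in that order (R = Rz(yaw) Ry(pitch) Rx(roll)).
In Python, from station import arm gives the robot as it stands.
- The arm moves only by the tool jog_arm, never from a script. Its argument "plan" is a list of rows, each a list of 3 entries, a list of its own where there are three numbers: the shift along the tool's x, y, z in m, then the turn, a rotation vector about the tool's x, y, z in rad, then the closure, from -1 (fully open) to 1 (shut). A call has 1 to 8 rows; each row shifts and turns the commanded pose from where the row before left it, along the tool's axes as they then stand; what a row does not reach is not made up. A row lasts 1/8 s, in which the tool goes at most 62.5 mm and 10.7 degrees, less where a joint would pass 70% of its speed; a pose out of reach is approached as far as the arm can. A call is refused whole if a number of a shift passes 0.0625 or a number of a turn 0.188, either way. A call with a gripper value outside its range is refused whole. The fingers move at their own pace and stop on an object; "newtons" is the grip in N (left out, the last holds). Time passes only in rows, so rows that do not move let the fingers close. It gives the time, the measured TCP pose, the force and the opening at its end, in the units of the state.
- arm.state(): the state, without advancing time (a new reading comes with each control period).
- arm.grab_frame(name): name is "scene" or "top"; returns (picture, depth): 420x560x3 uint8, blue, green, red; 420x560 float32, m along the optical axis (not along the pixel's ray), 0 where there is no reading.
- arm.camera_model(name): a dict with "mtx" (3x3 intrinsics, pixels), "view" (4x4, takes a point from world to camera coordinates). Camera axes: x right, y up, looking along -z (the intrinsics and any distortion apply to the point x, -y, -z); pixel columns grow to the right and rows downward; lengths in m; the calibration is good to about 2 mm. A picture is of the moment at which its call begins. camera_model takes no time and is no camera call.
- arm.job_done(): hands the job in, once; it reports no verdict.
Trained networks look in the newest picture that a camera, given by its name, has taken for a name from the list of things; names that differ only in an ending like _2 or _b are one class to them, and where a whole thing is asked for, a point or a joint stands for the part that bears it (a point fixed in the world has none). Each returns a list of dicts, best first, with "score" (0 to 1); they miss things now and then, are a little off and sometimes report something else, mostly with a low value. They report only what shows in the picture. A call takes as long as a camera call.
- arm.spot_in(camera, query): "xyz" ([x, y, z] in m, in the coordinates of the camera as it stood for that picture, good to about 4 mm: the middle of the surface that is visible of it).
- arm.cut_out(camera, query): "pixels" (420x560 bool, what is visible of it).
The state is a dict: "t": time; "joint_pos": joint angles; "qvel": joint speeds; "tau": joint torques, N m; "eef_pos": TCP position; "tcp_rot": TCP orientation; "wrist_force": force on the tool from outside, world axes, zero at the start; "moment": the same for the moment, N m; "opening": finger opening in m.
Only numpy, scipy, OpenCV 4.12 (cv2) and the standard library are available. Lean on these libraries where they do the work, as an engineer would, in place of code of your own. Each camera call takes 0.05 s, during which the arm holds its last target. There are 200 camera calls.

## Working session

There is one attempt and no reset: what is moved stays moved. The work goes in short steps, Python scripts to look and compute and a tool call to move; the robot and the scene stay as the last step left them, time stands still between calls to the robot, and variables do not carry over. Pictures are saved under pics/ and viewed, about 8 in all and at most 12, crops included, and the job is handed in when it is done.

Besides the shell and the picture viewer there is one more tool, called as name(argument=value, ...), one argument or row to a line, values as JSON. jog_arm: Moves the arm, as the interface text tells. Its arguments: {"type":"object","properties":{"plan":{"type":"array","items":{"type":"array"}},"newtons":{"type":"number"}},"required":["plan"]}

```bash
ls; mkdir -p pics; python3 - <<'E'
from station import arm
import cv2,numpy as np
print(arm.state(), arm.grasp_offset)
for n in("scene","top"):
    p,d=arm.grab_frame(n); cv2.imwrite(f"pics/{n}0.png",p); np.save(f"{n}0.npy",d)
    m=arm.camera_model(n); print(n,m)
    V=np.linalg.inv(np.array(m["view"]))
    for q in("tray_a","chute","sleeve","tab_a_pad","lid_a_edge","lid_a_hinge"):
        for r in arm.spot_in(n,q)[:3]:
            print(q,round(r["score"],2),(V@np.append(r["xyz"],1))[:3].round(3))
E
```

```text
pics
{'t': 0.0, 'joint_pos': array([-1.37729724e+00,  1.81528487e-01,  1.60794901e+00,  5.91639852e-07,
        1.35381000e+00, -2.06329049e-01]), 'qvel': array([ 0.00115645, -0.00110045,  0.00159328,  0.00115768,  0.00115879,
        0.00109405]), 'tau': array([-8.79998715e-04, -4.33872378e+01, -3.41849399e+01,  7.01873540e-02,
        3.85488896e-02, -1.11409088e-04]), 'eef_pos': array([ 0.22372471, -0.52913417,  0.23784571]), 'tcp_rot': array([-3.13993387e+00, -3.47785107e-04,  3.99827720e-01]), 'wrist_force': array([ 0.17209348, -0.22520098, -0.75813548]), 'moment': array([ 0.00621969, -0.02033002,  0.00286197]), 'opening': 0.08836994097865604} 0.0187
scene {'mtx': array([[509.57989154,   0.        , 284.65683327],
       [  0.        , 509.57989154, 208.9756169 ],
       [  0.        ,   0.        ,   1.        ]]), 'view': array([[-0.87684846,  0.48073185, -0.00580144,  0.51274802],
       [-0.39284572, -0.70948478,  0.58506716,  0.18872174],
       [ 0.27714439,  0.51529431,  0.81096409, -1.68924774],
       [ 0.        ,  0.        ,  0.        ,  1.        ]])}
tray_a 0.89 [
[... 454 characters left out ...]
y([[ 3.46216248e-02, -9.99399664e-01,  1.28634261e-03,
        -2.35977774e-02],
       [ 9.78941698e-01,  3.41719557e-02,  2.01259606e-01,
        -5.95471666e-01],
       [-2.01182739e-01, -5.70868013e-03,  9.79537093e-01,
        -1.29267243e+00],
       [ 0.00000000e+00,  0.00000000e+00,  0.00000000e+00,
         1.00000000e+00]])}
tray_a 0.95 [ 0.535 -0.282  0.045]
tray_a 0.93 [0.529 0.108 0.047]
tray_a 0.57 [ 0.458 -0.289  0.027]
chute 0.61 [ 0.502 -0.141  0.089]
chute 0.26 [ 0.538 -0.275  0.043]
tab_a_pad 0.54 [ 0.46  -0.286  0.031]
lid_a_edge 0.84 [ 0.537 -0.276  0.04 ]
lid_a_edge 0.53 [ 0.508 -0.108  0.119]
lid_a_hinge 0.64 [0.744 0.191 0.035]
lid_a_hinge 0.59 [ 0.536 -0.274  0.045]
```

View pics/top0.png

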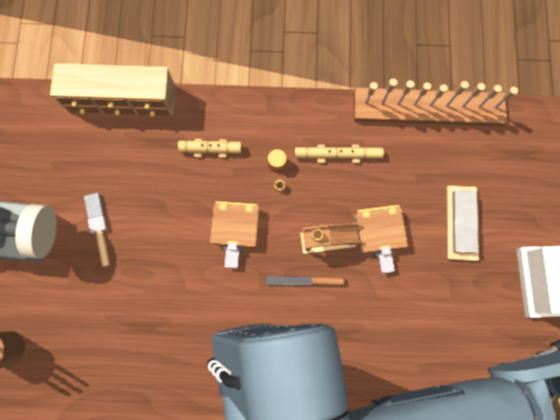

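View pics/scene0.png

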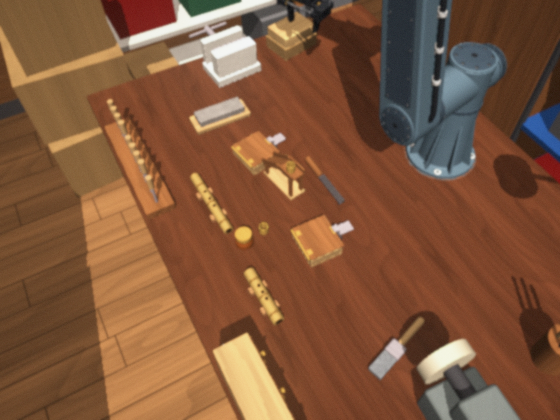

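Top view: tray_a's lid is at about (382,228), its tab at (387,262), the chute runs left to the sleeve at (317,236), and the file is at (305,282). Tray_b is at (234,224). Next I'll measure the geometry from depth.

```bash
cat > h.py <<'E'
from station import arm
import cv2,numpy as np
def cloud(n,d):
    m=arm.camera_model(n);K=m["mtx"];V=np.linalg.inv(m["view"])
    v,u=np.mgrid[:420,:560]
    P=np.stack([(u-K[0,2])/K[0,0]*d,-(v-K[1,2])/K[1,1]*d,-d],-1)
    return P@V[:3,:3].T+V[:3,3]
def rect(Q):
    c,s,a=cv2.minAreaRect((Q[:,:2]*1000).astype(np.float32)); return np.round(c,1),np.round(s,1),round(a,1)
E
python3 - <<'E'
from h import *
def box(P,x0,x1,y0,y1,z0,z1):
    return P[(P[...,0]>x0)&(P[...,0]<x1)&(P[...,1]>y0)&(P[...,1]<y1)&(P[...,2]>z0)&(P[...,2]<z1)]
for n in("top","scene"):
    d=np.load(n+"0.npy");P=cloud(n,d)
    P[d==0]=9
    print(n,"counter z",np.median(box(P,.3,.8,-.45,.1,-.02,.012)[:,2]))
    T=box(P,.47,.63,-.36,-.2,.034,.05);print("lid",len(T),rect(T),T.mean(0),np.median(T[:,2]))
    T=box(P,.40,.478,-.33,-.24,.012,.06);print("tab",len(T),rect(T),T.mean(0),T[:,2].min(),T[:,2].max())
    T=box(P,.42,.60,-.22,-.04,.03,.16);print("chute",len(T),rect(T),T.mean(0),T[:,2].max())
    T=box(P,.42,.60,-.20,-.04,.112,.16);print("sleeve",len(T),rect(T),T.mean(0),T[:,2].max())
    T=box(P,.42,.60,-.22,-.04,.088,.112);print("landing",len(T),rect(T),T.mean(0))
p=cv2.imread("pics/top0.png")[190:300,270:440];q=cv2.imread("pics/scene0.png")[110:220,220:360]
cv2.imwrite("pics/c1.png",np.hstack([cv2.resize(p,(0,0),fx=2.5,fy=2.5*1,interpolation=2),cv2.resize(q,(350,275),interpolation=2)]))
d=np.load("top0.npy");P=cloud("top",d)
for x in np.arange(.47,.56,.008):
    print(round(x,3),[int(1000*np.median(b)) if len(b:=box(P,x-.004,x+.004,y-.004,y+.004,-.1,.3)[:,2]) else None for y in np.arange(-.24,-.04,.008)])
E
```

```text
top counter z 0.0012739211768668657
lid 1967 (array([ 532. , -269.3]), array([129.7, 136.1]), 9.0) [ 0.53897061 -0.27508738  0.04190101] 0.04188362180591576
tab 262 (array([ 452.6, -288.2]), array([50.1, 47.3]), 3.6) [ 0.45526348 -0.28919474  0.03008628] 0.020190665863654145 0.051358124057585997
chute 1265 (array([ 530.8, -145.4]), array([ 88.8, 162.5]), 9.8) [ 0.51371387 -0.14220375  0.08450403] 0.126721729830914
sleeve 57 (array([503.6, -98.4]), array([51.7, 57.8]), 10.5) [ 0.50583363 -0.10072202  0.11811501] 0.126721729830914
landing 662 (array([ 508.5, -122.7]), array([ 52.6, 110.1]), 9.9) [ 0.50631142 -0.11110621  0.09817065]
scene counter z 0.0005557570526657507
lid 971 (array([ 536.3, -272.2]), array([127. , 139.1]), 8.3) [ 0.54221295 -0.2772021   0.04137577] 0.04139485409583732
tab 104 (array([ 454.8, -290.3]), array([56.5, 37. ]), 22.9) [ 0.45408392 -0.2897197   0.02933171] 0.019180264151096527 0.04994783485767784
chute 797 (array([ 529.4, -145.2]), array([ 86. , 165.6]), 10.6) [ 0.51464283 -0.12895754  0.08359732] 0.12504916426784218
sleeve 48 (array([ 507.7, -104.6]), arra
[... 701 characters left out ...]
 79, 87, 91, 93, 96, 94, 99, 96, 95, 99, 95, 93, 2, 2, 0]
0.518 [41, 41, 40, 37, 49, 52, 58, 63, 67, 73, 79, 85, 89, 93, 93, 95, 111, 104, 118, 95, 95, 96, 1, 2, 0]
0.526 [40, 41, 41, 32, 46, 53, 58, 62, 69, 73, 79, 82, 87, 92, 96, 96, 104, 107, 108, 106, 109, 108, 4, 2, 3]
0.534 [43, 41, 42, 30, 47, 53, 56, 63, 69, 75, 81, 91, 98, 102, 107, 107, 108, 110, None, None, None, None, 1, 0, 1]
0.542 [40, 40, 44, 40, 59, 53, 72, 76, 81, 85, 96, 97, None, None, None, None, None, None, None, 5, 1, 0, 0, 0, 1]
0.55 [40, 41, 41, 57, 62, 69, 72, None, None, None, None, None, -2, 4, 0, 0, 2, 0, 0, 0, 0, 0, 1, 0, -1]
0.558 [41, 40, 43, 39, 1, 0, 3, 1, 2, 0, 1, 2, 0, 0, 2, 0, -1, -1, 3, -2, 1, 3, 2, 2, 2]
```

View pics/c1.png

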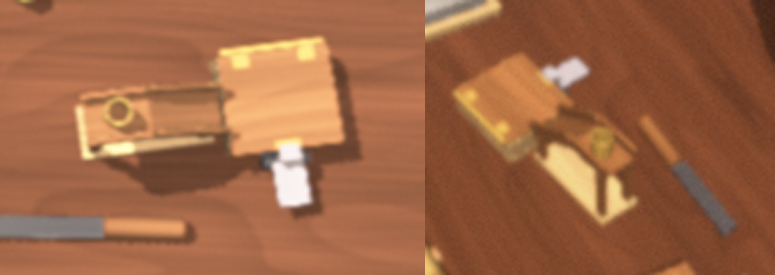

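```bash
cat >> h.py <<'E'
def ray(n,u,v,z):
    m=arm.camera_model(n);K=m["mtx"];V=np.linalg.inv(m["view"])
    r=V[:3,:3]@np.array([(u-K[0,2])/K[0,0],-(v-K[1,2])/K[1,1],-1]);o=V[:3,3]
    return o+r*(z-o[2])/r[2]
E
python3 - <<'E'
from h import *
def region(P,d,x0,x1,y0,y1,z0,z1):
    m=(d>0)&(P[...,0]>x0)&(P[...,0]<x1)&(P[...,1]>y0)&(P[...,1]<y1)&(P[...,2]>z0)&(P[...,2]<z1)
    m=cv2.morphologyEx(m.astype(np.uint8),cv2.MORPH_OPEN,np.ones((3,3)))
    k,l,s,c=cv2.connectedComponentsWithStats(m); return l==1+np.argmax(s[1:,4])
for n in("top","scene"):
    arm.grab_frame(n);d=np.load(n+"0.npy");P=cloud(n,d)
    for nm,b in dict(lid=(.45,.65,-.36,-.2,.034,.05),lidb=(.45,.65,.03,.2,.034,.05),tab=(.40,.475,-.33,-.24,.012,.045)).items():
        m=region(P,d,*b); print(n,nm,m.sum(),rect(P[m]),P[m].mean(0).round(4))
    for q,z in(("sleeve",.108),("chute",.09),("tab_a_pad",.028),("lid_a_edge",.04)):
        for r in arm.cut_out(n,q)[:3]:
            m=r["pixels"];v,u=np.nonzero(m);print(n,q,round(r["score"],2),m.sum(),ray(n,(u.min()+u.max())/2,(v.min()+v.max())/2,z).round(4),ray(n,u.mean(),v.mean(),z).round(4),rect(P[m&(d>0)]))
E
```

```text
top lid 1899 (array([ 535.2, -276.9]), array([125.1, 120.8]), 9.3) [ 0.5399 -0.2765  0.0418]
top lidb 1888 (array([534.3, 111.7]), array([118.9, 125.5]), 88.4) [0.5387 0.1111 0.0423]
top tab 216 (array([ 451.9, -290.2]), array([44.8, 34.9]), 1.7) [ 0.4524 -0.2906  0.0292]
top chute 0.63 1311 [ 0.5056 -0.1391  0.09  ] [ 0.5054 -0.1366  0.09  ] (array([ 511.2, -143.3]), array([ 56.6, 152.1]), 8.3)
top lid_a_edge 0.92 1845 [ 0.5372 -0.278   0.04  ] [ 0.5379 -0.2775  0.04  ] (array([ 542.3, -282.3]), array([112.7, 135. ]), 9.4)
scene lid 922 (array([ 536.9, -276.2]), array([127. , 131.1]), 8.3) [ 0.5421 -0.2793  0.0414]
scene lidb 1400 (array([535.9, 109.4]), array([121.2, 125.7]), 87.7) [0.5419 0.1117 0.041 ]
scene tab 79 (array([ 449.6, -291.4]), array([44.6, 33.9]), 70.4) [ 0.4503 -0.2922  0.028 ]
scene sleeve 0.62 104 [ 0.5083 -0.1021  0.108 ] [ 0.508  -0.1025  0.108 ] (array([ 509. , -100.6]), array([35.9, 26.9]), 60.7)
scene chute 0.94 1159 [ 0.5355 -0.099   0.09  ] [ 0.5306 -0.0999  0.09  ] (array([ 505.4, -144.9]), array([ 76.1, 152.3]), 9.6)
scene chute 0.41 821 [ 0.5618 -0.2355  0.09  ] [ 0.5603 -0.2382  0.09  ] (array([ 540.6, -281.5]), array([106.3, 126.6]), 10.1)
scene lid_a_edge 0.74 878 [ 0.5425 -0.2798  0.04  ] [ 0.541  -0.2802  0.04  ] (array([ 529.7, -294.6]), array([134.8, 154.4]), 11.3)
```

jog_arm(
  plan=[
    [[0,0,0],[0,0,0.1215],1],
    [[0,0,0],[0,0,0.1215],1],
    [[0.042,-0.0335,0],[0,0,0],1],
    [[0.042,-0.0335,0],[0,0,0],1],
    [[0.042,-0.0335,0],[0,0,0],1],
    [[0.042,-0.0335,0],[0,0,0],1],
    [[0.042,-0.0335,0],[0,0,0],1],
    [[0.042,-0.0335,0],[0,0,0],1],
  ],
  newtons=20,
)

```text
t: 2.2
eef_pos: [0.4424, -0.2905, 0.239]
tcp_rot: [3.141, -0.0, 0.157]
wrist_force: [-0.7, -1.4, 0.3]
opening: 0.0102
```

jog_arm(
  plan=[
    [[-0.002,0.002,0.045],[0,0,0],1],
    [[0,0,0.045],[0,0,0],1],
    [[0,0,0.045],[0,0,0],1],
    [[0,0,0.045],[0,0,0],1],
    [[0,0,0],[0,0,0],1],
    [[0,0,0],[0,0,0],1],
  ],
)

```text
t: 2.95
eef_pos: [0.4405, -0.2949, 0.0602]
tcp_rot: [3.14, -0.001, 0.157]
wrist_force: [0.5, 0.5, 0.9]
opening: 0.0004
```

```bash
python3 - <<'E'
from h import *
s=arm.state();print(s["t"],s["eef_pos"],s["opening"],s["wrist_force"])
q,_=arm.grab_frame("scene");q=q[90:230,200:380]
p,_=arm.grab_frame("top");p=p[180:300,290:440]
cv2.imwrite("pics/c2.png",np.hstack([cv2.resize(p,(375,300),interpolation=2),cv2.resize(q,(386,300),interpolation=2)]))
E
```

```text
2.95 [ 0.44047863 -0.29488902  0.06022351] 0.0004193794352348841 [0.47046604 0.52806668 0.9018382 ]
```

View pics/c2.png

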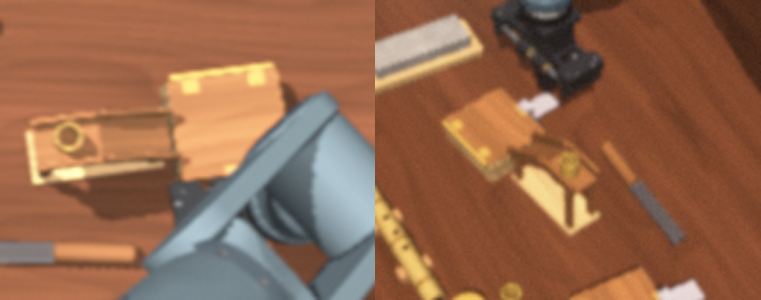

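The scene view shows the fingertips above the tab paddle, at about (545,95) in the crop, and both lids shut. I'll press now.

jog_arm(
  plan=[
    [[0,-0.002,0.026],[0,0,0],1],
    [[0,0,0.006],[0,0,0],1],
    [[0,0,0.004],[0,0,0],1],
    [[0,0,0.004],[0,0,0],1],
    [[0,0,0.002],[0,0,0],1],
    [[0,0,0],[0,0,0],1],
  ],
)

```text
t: 3.8
eef_pos: [0.4401, -0.2924, 0.0181]
tcp_rot: [3.141, -0.001, 0.157]
wrist_force: [-3.6, 4.3, 13.4]
opening: 0.0001
```

```bash
python3 - <<'E'
from h import *
q,d=arm.grab_frame("top");P=cloud("top",d)
m=(d>0)&(abs(P[...,0]-.56)<.05)&(abs(P[...,1]+.28)<.04);print(np.percentile(P[m][:,2],[5,50,95]),arm.state()["eef_pos"])
E
```

```text
[0.0048768  0.06551205 0.09377928] [ 0.44005243 -0.29237423  0.01809984]
```

jog_arm(
  plan=[
    [[0,0,-0.02],[0,0,0],1],
    [[0,0,-0.033],[0,0,0],1],
    [[0,0,-0.033],[0,0,0],1],
    [[0,0,0],[0,0,0],1],
    [[0,0,0],[0,0,0],1],
    [[0,0,0],[0,0,0],1],
    [[0,0,0],[0,0,0],1],
    [[0,0,0],[0,0,0],1],
  ],
)

```text
t: 4.85
eef_pos: [0.4391, -0.2919, 0.1021]
tcp_rot: [-3.141, 0.001, 0.157]
wrist_force: [-0.0, -0.4, 0.1]
opening: 0.0003
```

```bash
python3 - <<'E'
from h import *
q,d=arm.grab_frame("scene");P=cloud("scene",d)
c=np.array([.5425,-.2765]);a=.157;R=np.array([[np.cos(a),-np.sin(a)],[np.sin(a),np.cos(a)]])
L=(P[...,:2]-c)@R
m=(d>0)&(abs(L[...,1])<.05)&(L[...,0]>-.04)&(L[...,0]<.11)&(P[...,2]>.05)
for x in np.arange(-.04,.11,.01):
    k=m&(abs(L[...,0]-x)<.005)
    if k.sum()>3: print(round(x,2),k.sum(),P[k][:,2].min().round(3),P[k][:,2].max().round(3))
p,_=arm.grab_frame("top")
cv2.imwrite("pics/c3.png",np.hstack([cv2.resize(p[180:300,290:440],(375,300),interpolation=2),cv2.resize(q[90:230,200:380],(386,300),interpolation=2)]))
E
```

```text
-0.04 82 0.38 0.454
-0.03 77 0.387 0.443
-0.01 89 0.111 0.128
0.0 132 0.097 0.125
0.01 127 0.081 0.111
0.02 128 0.068 0.099
0.03 127 0.052 0.085
0.04 97 0.051 0.071
0.05 13 0.05 0.057
```

View pics/c3.png

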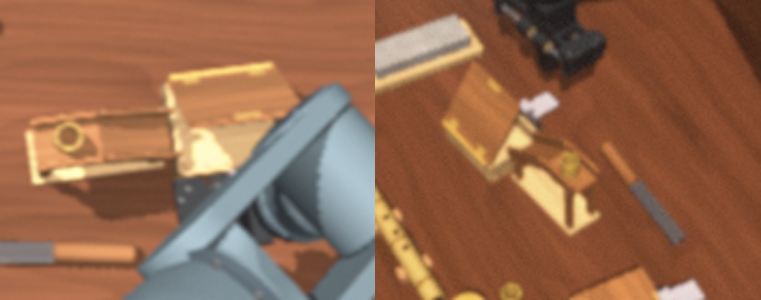

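The lid has sprung to about 0.95 rad, with its edge near z 0.125. Next I push it over.

jog_arm(
  plan=[
    [[0.035,0,0],[0,0,0],1],
    [[0.035,0,0],[0,0,0],1],
    [[0.015,0,0],[0,0,0],1],
    [[0.015,0,0],[0,0,0],1],
    [[0.015,0,0],[0,0,0],1],
    [[0.014,0,0],[0,0,0],1],
    [[0.012,0,0],[0,0,0],1],
    [[0,0,0],[0,0,0],1],
  ],
)

```text
t: 5.95
eef_pos: [0.5794, -0.2699, 0.1027]
tcp_rot: [3.141, -0.0, 0.158]
wrist_force: [-0.2, -0.9, -0.1]
opening: 0.0004
```

jog_arm(
  plan=[
    [[0.01,0,0],[0,0,0],1],
    [[0.01,0,0],[0,0,0],1],
    [[0.01,0,0],[0,0,0],1],
    [[0,0,0],[0,0,0],1],
    [[0,0,0],[0,0,0],1],
    [[0,0,0],[0,0,0],1],
  ],
)

```text
t: 6.7
eef_pos: [0.6039, -0.2662, 0.1022]
tcp_rot: [-3.139, 0.01, 0.157]
wrist_force: [-18.4, -2.1, 9.4]
opening: 0.0003
```

```bash
cat >> h.py <<'E'
c=np.array([.5425,-.2765]);a=.157;R=np.array([[np.cos(a),-np.sin(a)],[np.sin(a),np.cos(a)]])
E
python3 - <<'E'
from h import *
p,_=arm.grab_frame("top");q,d=arm.grab_frame("scene")
print((arm.state()["eef_pos"][:2]-c)@R)
cv2.imwrite("pics/c4.png",np.hstack([cv2.resize(p[180:300,290:440],(375,300),interpolation=2),cv2.resize(q[90:230,200:380],(386,300),interpolation=2)]))
E
```

```text
[0.06224464 0.00060681]
```

View pics/c4.png

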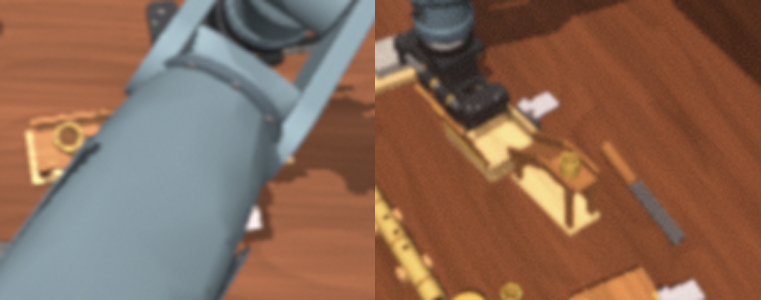

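jog_arm(
  plan=[
    [[-0.03,0,0],[0,0,0],1],
    [[-0.03,0,-0.02],[0,0,0],1],
    [[-0.03,0,-0.04],[0,0,0],1],
    [[-0.04,0,-0.04],[0,0,0],1],
    [[-0.06,0,0],[0,0,0],1],
    [[-0.06,0,0],[0,0,0],1],
    [[0,0,0],[0,0,0],1],
  ],
)

```text
t: 7.68
eef_pos: [0.3589, -0.3049, 0.2029]
tcp_rot: [3.141, 0.0, 0.153]
wrist_force: [0.7, -0.3, 1.0]
opening: 0.0007
```

```bash
python3 - <<'E'
from h import *
p,d=arm.grab_frame("top");q,_=arm.grab_frame("scene")
e=arm.state()["eef_pos"];print((e[:2]-c)@R,e)
P=cloud("top",d);L=(P[...,:2]-c)@R
def f(m):return m.sum(),L[m].min(0).round(4),L[m].max(0).round(4),np.median(L[m],0).round(4),P[m][:,2].max()
print("sleeve top",f((d>0)&(abs(L[...,0])<.022)&(abs(L[...,1]-.175)<.05)&(P[...,2]>.112)&(P[...,2]<.13)))
W=(d>0)&(P[...,2]>.1)&(P[...,2]<.112)&(L[...,1]>.15)&(L[...,1]<.23)&(abs(L[...,0]+.005)<.04)
print(sorted(map(tuple,(np.c_[L[W],P[W][:,2]]*1000).round().astype(int).tolist())))
# ring pixels by colour
cv2.imwrite("pics/c5.png",np.hstack([cv2.resize(p[210:270,290:370],(480,360),interpolation=2),cv2.resize(q[90:230,200:380],(300,360),interpolation=2)]))
E
```

```text
[-1.83027026e-01  7.34363315e-05] [ 0.36171258 -0.30504481  0.20341019]
sleeve top (np.int64(54), array([-0.0214,  0.1647]), array([0.0153, 0.2114]), array([-0.0036,  0.1797]), np.float64(0.12541221503802413))
[(-37, 188, 106), (-37, 205, 101), (-36, 155, 104), (-36, 158, 108), (-36, 175, 107), (-36, 190, 104), (-36, 193, 106), (-36, 198, 110), (-36, 200, 109), (-36, 210, 104), (-35, 160, 108), (-35, 168, 109), (-35, 177, 106), (-35, 180, 106), (-35, 182, 106), (-35, 185, 108), (-35, 195, 101), (-35, 203, 109), (-35, 205, 107), (-34, 153, 111), (-34, 170, 107), (-34, 188, 108), (-34, 190, 108), (-34, 195, 108), (-34, 198, 111), (-34, 208, 108), (-34, 210, 107), (-33, 157, 108), (-33, 160, 111), (-33, 162, 109), (-33, 175, 107), (-33, 177, 106), (-33, 182, 109), (-33, 200, 109), (-33, 202, 108), (-33, 205, 111), (-32, 165, 110), (-32, 167, 108), (-32, 170, 111), (-32, 172, 111), (-32, 185, 110), (-32, 207, 110), (-32, 210, 109), (-31, 155, 110), (-31, 157, 110), (-31, 160, 111), (-31, 177, 109), (-31, 180, 110), (-31, 182, 112), (-31, 192, 107), (-31, 197, 107), (-30, 164, 107), (-30,
[... 756 characters left out ...]
, 189, 109), (11, 194, 111), (11, 209, 112), (11, 212, 110), (12, 151, 106), (12, 153, 107), (12, 156, 111), (12, 159, 110), (12, 161, 111), (12, 174, 109), (12, 176, 111), (12, 191, 106), (12, 196, 107), (12, 199, 112), (13, 163, 109), (13, 166, 109), (13, 181, 110), (13, 183, 107), (13, 186, 111), (13, 189, 112), (13, 201, 108), (13, 204, 110), (14, 151, 110), (14, 156, 110), (14, 171, 111), (14, 173, 110), (14, 191, 108), (14, 194, 110), (14, 196, 112), (14, 209, 109), (15, 153, 107), (15, 158, 110), (15, 161, 110), (15, 176, 106), (15, 178, 106), (15, 181, 108), (15, 183, 111), (15, 199, 110), (15, 201, 110), (15, 206, 110), (16, 163, 108), (16, 168, 110), (16, 186, 111), (16, 188, 109)]
```

View pics/c5.png

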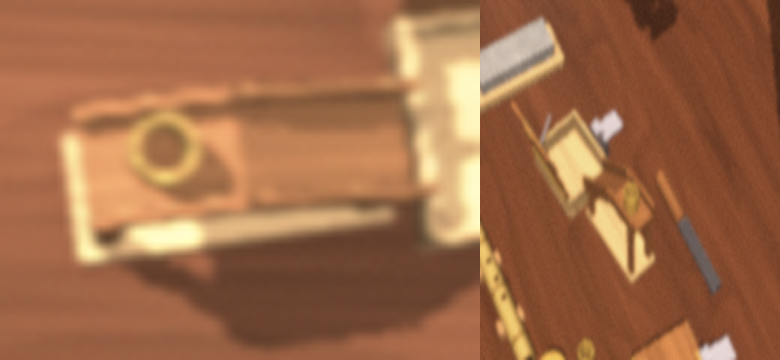

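```bash
python3 - <<'E'
from h import *
for u,v,z in((317.5,234.7,.12),(302,246,.094),(306,232,.108),(357,223,.058),(359,245,.05)):
    w=ray("top",u,v,z);print(w,(w[:2]-c)@R)
e=arm.state()["eef_pos"];print(e,(e[:2]-c)@R,arm.state()["tcp_rot"])
E
```

```text
[ 0.50600857 -0.10394878  0.12      ] [-0.00906323  0.17613462]
[ 0.47980387 -0.06751969  0.094     ] [-0.02924973  0.21621292]
[ 0.51353261 -0.07600122  0.108     ] [0.00273804 0.20256202]
[ 0.54922928 -0.21074837  0.058     ] [0.01692717 0.06389078]
[ 0.49287504 -0.21736635  0.05      ] [-0.03976873  0.0661655 ]
[ 0.36171258 -0.30504481  0.20341019] [-1.83027026e-01  7.34363315e-05] [ 3.14032290e+00 -1.16450777e-03  1.55246693e-01]
```

jog_arm(
  plan=[
    [[0.035,-0.044,0],[0,0,0],1],
    [[0.035,-0.044,0],[0,0,0],1],
    [[0.035,-0.044,0],[0,0,0],1],
    [[0.035,-0.045,0],[0,0,0],1],
    [[0.034,-0.045,0],[0,0,0],1],
    [[0,0,0.03],[0,0,0],1],
    [[0,0,0.03],[0,0,0],1],
    [[0,0,0],[0,0,0],1],
  ],
)

```text
t: 8.78
eef_pos: [0.4979, -0.0561, 0.1405]
tcp_rot: [-3.139, 0.004, 0.159]
wrist_force: [1.0, 0.0, -0.5]
opening: 0.0001
```

```bash
cat > s.py <<'E'
from h import *
p,d=arm.grab_frame("scene");s=arm.state();e=s["eef_pos"];print(s["t"],(e[:2]-c)@R,e[2],s["wrist_force"])
import sys
cv2.imwrite(f"pics/{sys.argv[1]}.png",cv2.resize(p[90:230,200:380],(720,560),interpolation=2))
E
python3 s.py s6
```

```text
8.825 [-0.00874789  0.22378642] 0.1421470338757837 [-0.60697897 -0.3415405   0.42909199]
```

View pics/s6.png

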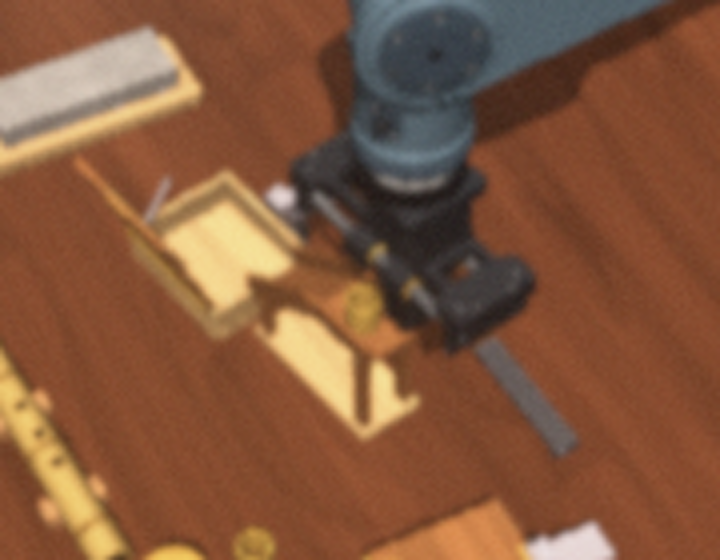

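The fingertips are above the landing's open end, behind the sleeve at (362,305). The tray is open at (225,250) with its lid leaning back. I'll lower and begin the push.

jog_arm(
  plan=[
    [[0,0,0.02],[0,0,0],1],
    [[0,0,0.02],[0,0,0],1],
    [[0,0,0],[0,0,0],1],
    [[0,0.01,0],[0,0,0],1],
    [[0,0.01,0],[0,0,0],1],
    [[0,0.01,0],[0,0,0],1],
    [[0,0.01,0],[0,0,0],1],
    [[0,0,0],[0,0,0],1],
  ],
)

```text
t: 9.82
eef_pos: [0.505, -0.0985, 0.1029]
tcp_rot: [3.141, -0.0, 0.155]
wrist_force: [-0.7, -0.9, -0.1]
opening: 0.0006
```

```bash
python3 s.py s7
```

```text
9.875 [-0.00934831  0.18224048] 0.10270383963899112 [ 0.50168268  0.39774815 -0.1469814 ]
```

View pics/s7.png

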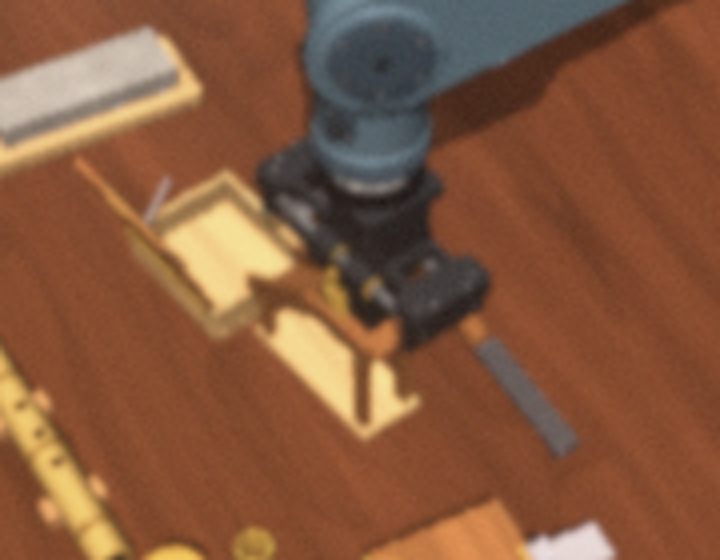

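The sleeve, now at (335,290), is moving ahead of the fingertip. I'll keep pushing.

jog_arm(
  plan=[
    [[0,0.01,0],[0,0,0],1],
    [[0,0.01,0],[0,0,0],1],
    [[0,0.008,0],[0,0,0],1],
    [[0,0.006,0],[0,0,0],1],
    [[0,0,0],[0,0,0],1],
    [[0,0,0],[0,0,0],1],
    [[0,0,0],[0,0,0],1],
  ],
)

```text
t: 10.75
eef_pos: [0.51, -0.1308, 0.1027]
tcp_rot: [-3.141, 0.0, 0.157]
wrist_force: [-0.2, -0.3, 0.4]
opening: 0.0006
```

```bash
python3 s.py s8
```

```text
10.8 [-0.00927055  0.14896065] 0.10272251028286665 [ 0.0133427   0.40359956 -0.67945733]
```

View pics/s8.png

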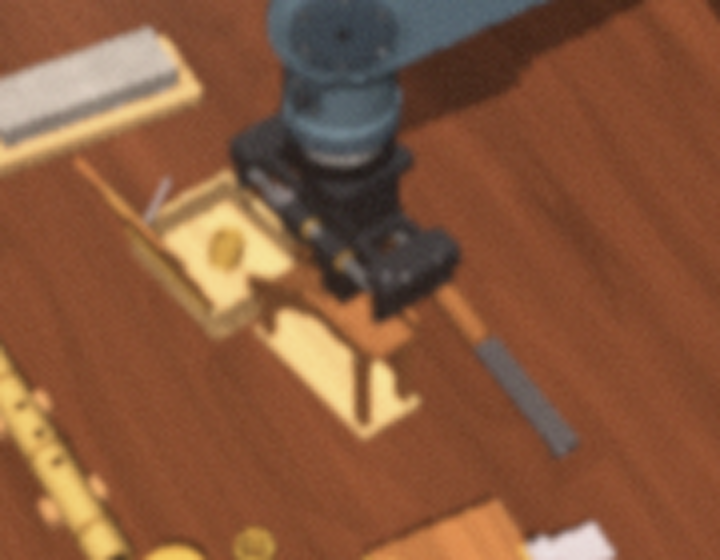

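The sleeve is in the open tray at about (226,248). I'll retreat upwards and do a final check.

jog_arm(
  plan=[
    [[0,0,-0.03],[0,0,0],1],
    [[0,0,-0.04],[0,0,0],1],
    [[0,0,-0.04],[0,0,0],1],
    [[-0.05,0,0],[0,0,0],1],
    [[-0.05,0,0],[0,0,0],1],
    [[-0.05,0,0],[0,0,0],1],
    [[0,0,0],[0,0,0],1],
    [[0,0,0],[0,0,0],1],
  ],
)

```text
t: 11.8
eef_pos: [0.3626, -0.1548, 0.2133]
tcp_rot: [3.14, -0.001, 0.156]
wrist_force: [0.2, -0.6, 0.9]
opening: 0.0002
```

```bash
python3 - <<'E'
from h import *
p,_=arm.grab_frame("top");q,d=arm.grab_frame("scene");P=cloud("scene",d);L=(P[...,:2]-c)@R
m=(d>0)&(abs(L[...,1])<.05)&(L[...,0]>.065)&(L[...,0]<.12)&(P[...,2]>.1)&(P[...,2]<.15)
print("lid edge",m.sum(),L[m].mean(0),P[m][:,2].max(),L[m][:,0].max())
k=(d>0)&(P[...,0]>.47)&(P[...,0]<.61)&(P[...,1]>.04)&(P[...,1]<.18);print("tray_b zmax",np.percentile(P[k][:,2],99))
# bystander change vs. first picture
for n,im in(("top",p),("scene",q)):
    o=cv2.imread(f"pics/{n}0.png");f=(cv2.absdiff(o,im).max(2)>60).astype(np.uint8)
    _,_,st,ce=cv2.connectedComponentsWithStats(f);print(n,[(x[4],y.round().tolist()) for x,y in zip(st[1:],ce[1:]) if x[4]>12])
cv2.imwrite("pics/fin.png",np.hstack([cv2.resize(p[120:300,180:480],(450,270)),cv2.resize(q[60:300,140:380],(270,270))]))
E
```

```text
lid edge 72 [0.08654502 0.00056709] 0.14138262087948594 0.09394952924617746
tray_b zmax 0.04712533031010404
top [(np.int32(340), [379.0, 210.0]), (np.int32(657), [383.0, 234.0]), (np.int32(37), [317.0, 234.0]), (np.int32(40), [323.0, 240.0]), (np.int32(31), [398.0, 247.0]), (np.int32(18487), [387.0, 357.0]), (np.int32(30), [373.0, 250.0]), (np.int32(49), [444.0, 326.0]), (np.int32(361), [437.0, 353.0]), (np.int32(4945), [171.0, 396.0]), (np.int32(29), [391.0, 359.0]), (np.int32(122), [436.0, 360.0]), (np.int32(38), [465.0, 359.0]), (np.int32(24), [479.0, 359.0]), (np.int32(186), [466.0, 376.0])]
scene [(np.int32(32), [280.0, 1.0]), (np.int32(59), [304.0, 1.0]), (np.int32(3439), [348.0, 20.0]), (np.int32(63), [443.0, 4.0]), (np.int32(67), [454.0, 6.0]), (np.int32(925), [529.0, 39.0]), (np.int32(44), [443.0, 14.0]), (np.int32(4582), [423.0, 88.0]), (np.int32(21), [439.0, 32.0]), (np.int32(20), [315.0, 40.0]), (np.int32(1866), [326.0, 80.0]), (np.int32(23), [308.0, 45.0]), (np.int32(285), [394.0, 48.0]), (np.int32(208), [550.0, 81.0]), (np.int32(22), [328.0, 74.0]), (np.int32(1164), [490.0, 137.0]), (np.int32(15), [363.0, 123.0]), (np.int32(24), [272.0, 145.0]), (np.int32(14), [410.0, 142.0]), (np.int32(300), [256.0, 153.0]), (np.int32(75), [241.0, 154.0]), (np.int32(89), [417.0, 159.0]), (np.int32(34), [433.0, 166.0])]
```

View pics/fin.png

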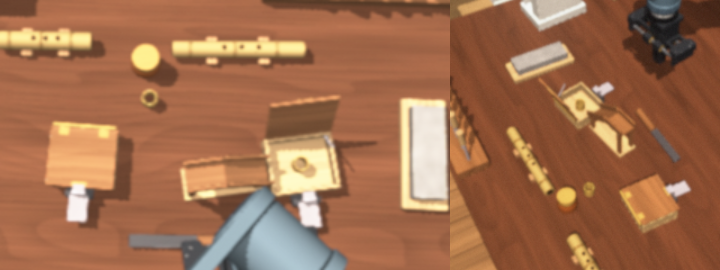

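The sleeve lies in the open tray at (302,166) in the left half. The lid leans back, tray_b is shut, and nothing else shows a change.

```bash
python3 -c "
from station import arm
print(arm.job_done())"
```

```text
the job is handed in; nothing more can be done
None
```

The job is done and handed in at about 12 s of the 51 s allowed. I pressed tray_a's tab with the closed fingertips and pushed the sprung lid over to its stop. Then I nudged the sleeve along the landing, and it slid down the chute into the tray.

- **Sleeve:** it lies on the floor of the open tray in both camera views.
- **Lid:** its edge measured about 0.09 m behind the tray's centre and 0.14 m high. At the 1.95 rad stop it should be about 0.089 m behind and 0.136 m high, so it is fully open.
- **Other tray:** it is still shut, with nothing above about 47 mm.
- **Bystanders:** the before/after picture comparison showed changes only at tray_a, the sleeve's old spot and the arm. The file was partly hidden by the arm in the last top view, but in the scene view it looks unmoved.
- **Forces:** the highest wrist forces I read were about 14 N per axis pressing the tab and about 21 N in total with the lid against its stop. Readings came only at the end of each move. The arm was clear of everything at hand-in.

No check failed. The picture networks missed the sleeve in the top view and gave a few wrong matches, so its position came from the scene view and from its pixel position in the top picture.

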